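# Check a freshly labelled hook jar into the scanner bay

## Task

The freshly labelled jar is lying in the labelling cradle. Stand it gently in the empty far cell of the carton, turn it so that its label squarely faces the scanner window, and push the carton along the rollers fully home against the end stop of the scanner bay. Keep the two thread spools in their cell and leave the other things on the bench where they are.

Things in the scene. Friction and masses are not known exactly. Their poses are not given: they have to be found in the camera images.
- jar: Amber jar with ribbed black screw lid, 48 mm in diameter (lid too), 80 mm tall including the 18 mm lid, about 0.18 kg, centre of mass near mid-height. A white paper label with black bars covers one side. Origin: centre of its underside; z from bottom to lid; x out through the middle of the label. At the start it lies in the cradle, lid roughly to the robot's right, label up.
- cradle: Fixed labelling cradle: wooden base 90 x 58 x 8 mm with two rubber bars (12 mm thick, 70 mm long, 15 mm either side of the middle, tops at 19 mm) on which the jar lies, its axis 39 mm above the bench; a 30 mm wide end board, 31 mm high, stands behind the jar's bottom at x = +40 to +45 mm. Origin: centre of the base's underside; the jar lies along x, lid to -x.
- mat: Fixed black rubber mat, 110 x 110 x 3 mm, flat on the bench and empty: room to stand the jar upright on the way. Origin: centre of its underside, on the bench.
- line: Fixed roller line, 500 mm along its y (to the scanner bay), 168 mm wide (x, away from the robot). 20 free steel rollers, tops 50 mm above the bench, between rails with inner faces at x = -78 and +78 mm and tops at 62 mm. At the +y end a stop 90 mm high, bumper face at y = +235 mm; beside the bay a guard on the near rail, 84 mm high. The -y end is open. Origin: its middle, on the bench.
- bay (a point): Where the carton's origin is when the carton is fully home: middle of the rollers, at roller-top height, 42 mm short of the bumper. Axes as line.
- window (a point): Centre of the dark window of the scanner, a grey box 78 mm wide, its top 140 mm above the bench, mounted beside the bay beyond the far rail. The window is 94 mm above the bench, 148 mm beyond the middle of the line, and looks across the bay along -x of line. Axes as line.
- carton: Open shelf carton, 150 (x) x 84 (y) mm, 48 mm high but only 16 mm at its far (+x) end; walls and floor 4 mm; about 0.16 kg, loose on the rollers. A 48 mm wall divides it into a near cell (-x) with two thread spools and an empty far cell (+x), 69 x 76 mm, centred at x = +36.5 mm, y = 0. Origin: centre of its underside; axes as line. It rolls with under 1 N of resistance and stays where left.
- spool_a: White thread spool, 30 mm in diameter and 30 mm tall, standing in the carton's near cell. Origin: centre of its underside.
- spool_b: A second such spool beside it in the same cell.
- bulk_jar: Bystander: unlabelled wider jar, 66 mm in diameter, 70 mm tall, standing on the bench. Origin: centre of its underside.
- bead_jar: Bystander: unlabelled small jar, 36 mm in diameter, 45 mm tall, standing on the bench. Origin: centre of its underside.
- tape: Bystander: roll of parcel tape lying flat, 76 mm in diameter, 24 mm high. Origin: centre of its underside.
- hookbox: Bystander: flat white hook box, 85 x 55 x 22 mm. Origin: centre of its underside.
- bobbin: Bystander: thread bobbin holder lying on the bench, a spool between wire arms with a steel tube, 130 mm long, 32 mm high. Origin: on the bench under the middle of its spool; x points along the tube.

How it is judged:
At the end, for the whole second after the job is handed in: Carton level on the rollers, within 6 mm of fully home in the bay, at rest; jar standing upright (within 4.5 degrees), lid up, released and at rest on the floor of the carton's far cell, label within 15 degrees of squarely facing the scanner window; both spools still in the near cell (y of carton in the frame of bay between -0.006 and 0.004 m and z of carton in the frame of bay below 0.005 m and angle between carton's own z axis and vertical below 0.06 rad and x of jar in the frame of carton between 0.01 and 0.06 m and y of jar in the frame of carton between -0.03 and 0.03 m and z of jar in the frame of carton between -0.001 and 0.008 m and angle between jar's own z axis and vertical below 0.08 rad and angle between the x axis of jar and the x axis of window, either way round below 0.26 rad and x of window in the frame of jar above 0.05 m and x of each of spool_a, spool_b in the frame of carton below 0 m and distance between each of spool_a, spool_b and carton below 0.085 m and linear speed of each of jar, carton below 0.02 m/s); the robot touches nothing.
It fails at once if the jar is pressed or banged into the carton with more than 40 N (contact force between jar and carton above 40 N).
It fails at once if the jar is dropped (moves faster than 0.45 m/s while not in the fingers, a fall of about 10 mm) (contact force between the fingers and jar below 0.05 N and linear speed of jar above 0.45 m/s).
It fails at once if a bystander (bulk jar, bead jar, tape, hook box or bobbin) is moved more than 3 cm (distance of any of bulk_jar, bead_jar, tape, hookbox, bobbin from where it was at the start of the episode above 0.03 m).
It also fails if it takes over 72 s, if anything falls off the work surface, if the arm or the gripper's body presses on something with over 40 N, if the wrist force passes 120 N, or if a joint passes its speed limit or range.

## Robot

A 6-joint arm with a two-finger parallel gripper is mounted at the origin on the work surface. World frame = base frame: x ahead of the robot, y to its left, z up, the work surface at z = 0. Lengths are in m, angles in rad, forces in N, time in s.
With the tool pointing down it reaches from about 0.375 to 0.975 m from the base axis. Payload 3.8 kg.
Tool frame: the origin (TCP) lies at the centre of the arm's flange, where the gripper is bolted on; the fingertips stand 166 mm ahead of it and the grasp point (between the pads) lies 147 mm ahead of it; z points along the fingers, y is the line along which they close (so a half turn about z gives the same grasp; the last joint's range is limited). The gripper opens to 88 mm and grips with 3 to 60 N. Pads are 18 mm wide; open, the fingers measure 123 mm over their backs; the gripper's body (75 mm by 187 mm) begins 45 mm behind the grasp point.
Start: joints at [1.235, 0.264, 1.604, -0, 1.274, -0.037], TCP at [0.199, 0.645, 0.405] pointing down, gripper open.
Joint ranges: [-2.63, 2.63], [-0.94, 2.18], [0.31, 2.57], [-1.31, 4.45], [0, 2.66], [-2.55, 2.55]. Speed limits (rad/s): [2.57, 2.57, 3.14, 3.14, 3.14, 3.14].

## Interface

Orientations are given as a 3x3 rotation matrix whose columns are the frame's x, y, z axes.
In Python, from cell import status, eyes, job_done gives the robot as it stands. The module is installed in compiled form; this text tells all that it offers.
- The arm moves only by the tool apply_moves, never from a script. Its argument "plan" is a list that holds one entry, the list of rows, each a list of 7 numbers: the shift along the tool's x, y, z in m, then the turn, a rotation vector about the tool's x, y, z in rad, then the finger opening in m, from 0 to 0.0881. In form: [[[x, y, z, wx, wy, wz, claw], ...]]. A call has 1 to 8 rows; each row is the pose to reach, as a shift and turn from the pose commanded when the call began, along the tool's axes at that moment; what a row does not reach only later rows make up. A row lasts 1/8 s, in which the tool goes at most 62.5 mm and 10.7 degrees, less where a joint would pass 70% of its speed; a pose out of reach is approached as far as the arm can. A call with a gripper value outside its range is refused whole. The fingers move at their own pace and stop on an object; "force" is the grip in N (left out, the last holds). Time passes only in rows, so rows that repeat a pose let the fingers close. It gives the time, the measured TCP pose, the force, the opening and the grip force at its end, in the units of the state.
- status.get_obs(): the state, without advancing time (a new reading comes with each control period).
- eyes.read_camera(name): name is "side" or "top"; returns a dict with "frame" (420x560x3 uint8, red, green, blue), "z_map" (420x560 float32, m along the optical axis (not along the pixel's ray), 0 where there is no reading), "camera_matrix" (3x3 intrinsics, pixels), "R" (3x3) and "t" (3): a world point X has camera coordinates R X + t. Camera axes: x right, y down, z forward; pixel columns grow to the right and rows downward; lengths in m; the calibration is good to about 2 mm. A picture is of the moment at which its call begins.
- job_done(): hands the job in; it is judged then, once.
The state is a dict: "t": time; "qpos": joint angles; "qd": joint speeds; "joint_torque": joint torques, N m; "tool_pos": TCP position; "ee_rot": TCP orientation; "force": force on the tool from outside, world axes, zero at the start; "ft_torque": the same for the moment, N m; "width": finger opening in m; "finger_force": force on a finger pad.
Only numpy, scipy, OpenCV 4.12 (cv2) and the standard library are available. Lean on these libraries where they do the work, as an engineer would, in place of code of your own. Each camera call takes 0.05 s, during which the arm holds its last target. There are 200 camera calls.

## Working session

There is one attempt and no reset: what is moved stays moved. The work goes in short steps, Python scripts to look and compute and a tool call to move; the robot and the scene stay as the last step left them, time stands still between calls to the robot, and variables do not carry over. Pictures are saved under pics/ and viewed, at most 10 in all, crops included, and the job is handed in when it is done.

Besides the shell and the picture viewer there is one more tool, called after "Call:" as name(argument=value, ...) on one line, values as JSON. apply_moves: Moves the arm, as the interface text tells. Its arguments: {"type":"object","properties":{"plan":{"type":"array"},"force":{"type":"number"}},"required":["plan"]}

```bash
mkdir -p pics
cat > h.py <<'E'
import numpy as np, cv2, pickle
from cell import status, eyes
def snap(n,tag):
    c=eyes.read_camera(n); pickle.dump(c,open(f'{tag}.pkl','wb')); cv2.imwrite(f'pics/{tag}.png',c['frame'][:,:,::-1]); return c
def load(tag): return pickle.load(open(f'{tag}.pkl','rb'))
def cloud(c):
    z=c['z_map']; v,u=np.indices(z.shape); K=c['camera_matrix']
    P=np.stack([(u-K[0,2])/K[0,0]*z,(v-K[1,2])/K[1,1]*z,z],-1)
    X=(P-c['t'])@c['R']; X[z==0]=np.nan; return X
def px(c,u,v,h):  # ray to height h
    K=c['camera_matrix']; d=c['R'].T@np.array([(u-K[0,2])/K[0,0],(v-K[1,2])/K[1,1],1]); o=-c['R'].T@c['t']
    return o+d*(h-o[2])/d[2]
E
python3 - <<'E'
from h import *
import numpy as np
np.set_printoptions(precision=4,suppress=True)
for n in('top','side'):
    c=snap(n,n+'0'); print(n,-c['R'].T@c['t'],c['R'].tolist(),c['camera_matrix'][0])
    im=c['frame'];cv2.imwrite(f'pics/{n}0.png',cv2.resize(im[:,:,::-1],(800,600),interpolation=cv2.INTER_CUBIC))
s=status.get_obs();print(s)
E
```

```text
top [0.4103 0.0363 1.0876] [[-0.012689966338225543, -0.9999182750545826, 0.001551762289392482], [-0.9878632707139523, 0.012296684108582373, -0.15483846400125006], [0.1548067283055468, -0.0034978238666082445, -0.9879385821494832]] [390.8944   0.     282.1771]
side [-0.0917 -0.6691  0.92  ] [[0.7524163094363745, -0.6586158412043641, -0.009740174988875673], [-0.4350475327605943, -0.48579563348246685, -0.7581136106998002], [0.4945738989605758, 0.5746544841937947, -0.6520497544381852]] [466.0305   0.     282.768 ]
{'t': 0.1, 'qpos': array([ 1.2351,  0.2647,  1.6052, -0.    ,  1.2737, -0.0369]), 'qd': array([ 0.0026, -0.0017, -0.0045,  0.0005,  0.0011,  0.001 ]), 'joint_torque': array([ -0.0002, -50.3605, -35.8073,   0.0731,   0.0233,  -0.0001]), 'tool_pos': array([0.1986, 0.6448, 0.4035]), 'ee_rot': array([[-0.9557,  0.2944, -0.0006],
       [ 0.2944,  0.9557, -0.0019],
       [ 0.0001, -0.002 , -1.    ]]), 'force': array([-0.0308,  0.7254,  0.2421]), 'ft_torque': array([ 0.0505, -0.0067, -0.0705]), 'finger_force': 0.0, 'width': 0.08853020659538317}
```

View pics/top0.png

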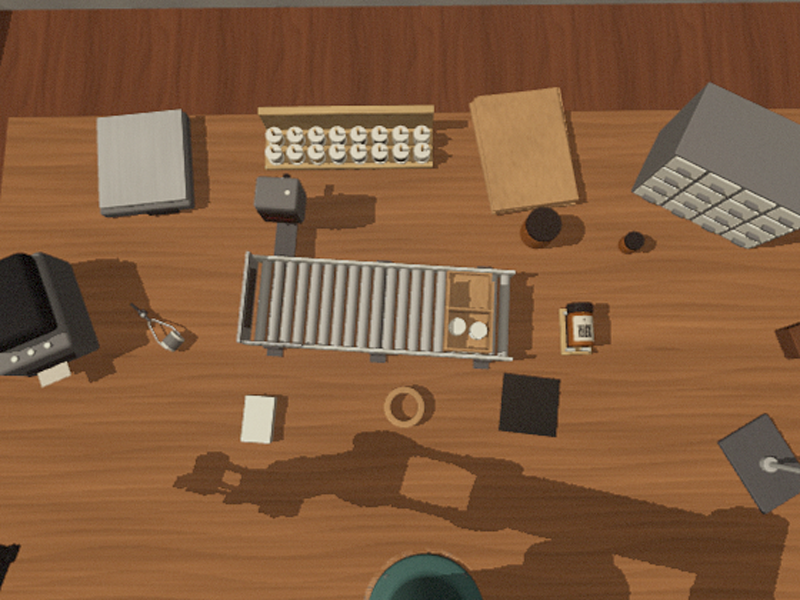

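View pics/side0.png

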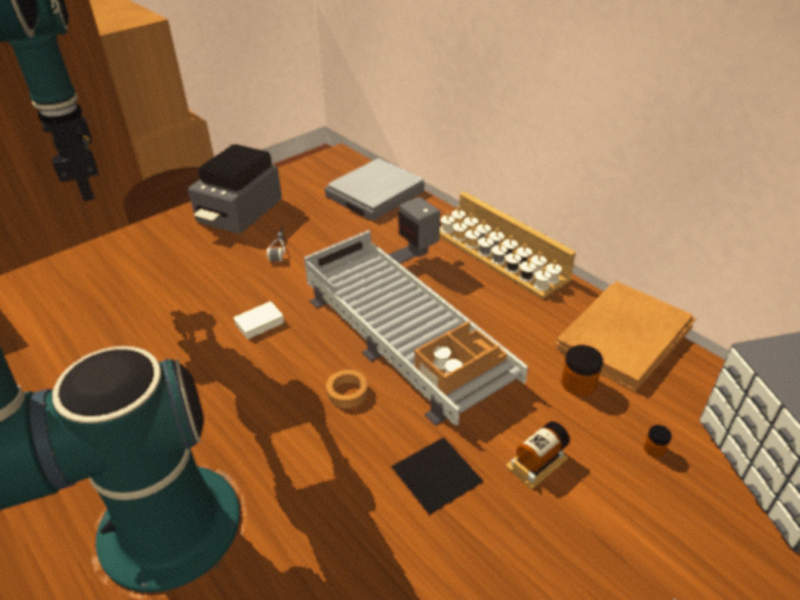

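Top view (800×600): the jar is in its cradle at about (580,325) with the lid away from the robot (+x). The carton is at (470,312) at the right end of the line, with spools at (458,326) and (478,330). The mat is at (530,405) and the scanner at (280,200). Next I measure with the depth clouds.

Run:
```python
from h import *
np.set_printoptions(precision=4,suppress=True)
c=load('top0');s=load('side0')
X=cloud(c);Y=cloud(s)
for (u,v) in [(580,325),(530,405),(452,312),(280,285),(541,215),(633,237)]: print((u,v),X[int(v*.7),int(u*.7)])
def box(a,b):
    for nm,P in(('top',X),('side',Y)):
        p=P.reshape(-1,3); m=np.all((p>a)&(p<b),1); q=p[m]; yield nm,q
j=X[int(325*.7),int(580*.7)]
for nm,q in box([j[0]-.07,j[1]-.06,.045],[j[0]+.08,j[1]+.06,.09]):
    m=q.mean(0);r=cv2.minAreaRect(q[:,:2].astype(np.float32)); print('jar',nm,len(q),m,q.min(0),q.max(0),r)
    e=np.linalg.svd(q-m)[2][0];print(e,np.degrees(np.arctan2(e[1],e[0])))
cc=np.array([.47,-.08,0])
cc=X[int(312*.7),int(470*.7)]
# colour crop pictures
for n,d,(x0,y0,x1,y1) in (('top',c,(300,160,440,300)),('side',s,(260,200,420,350))):
    cv2.imwrite(f'pics/{n}crop.png',cv2.resize(d['frame'][y0:y1,x0:x1,::-1],None,fx=4,fy=4,interpolation=cv2.INTER_CUBIC))
```

```text
(580, 325) [ 0.5185 -0.294   0.0598]
(530, 405) [ 0.3722 -0.2076  0.0014]
(452, 312) [ 0.5464 -0.0573  0.053 ]
(280, 285) [0.6031 0.2653 0.0468]
(541, 215) [ 0.7275 -0.2283  0.0689]
(633, 237) [ 0.6899 -0.411   0.0454]
jar top 518 [ 0.5209 -0.2974  0.0581] [ 0.4814 -0.3241  0.0452] [ 0.5614 -0.2764  0.0664] ((0.5214393138885498, -0.30013585090637207), (0.04762669652700424, 0.07991670817136765), 89.80853271484375)
[-1.     -0.0025  0.0075] -179.85718011693183
jar side 593 [ 0.5153 -0.3051  0.0564] [ 0.4774 -0.3249  0.0451] [ 0.5612 -0.2782  0.0653] ((0.5195109248161316, -0.3014634847640991), (0.046381138265132904, 0.08383801579475403), 89.25518798828125)
[-0.9996  0.0201 -0.0209] 178.84595039343324
```

View pics/topcrop.png

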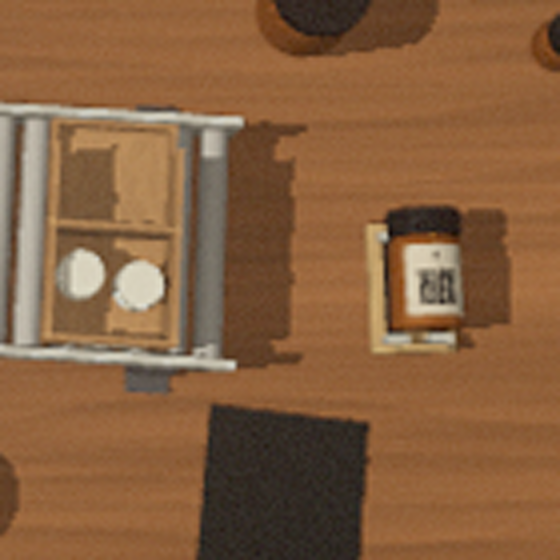

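View pics/sidecrop.png

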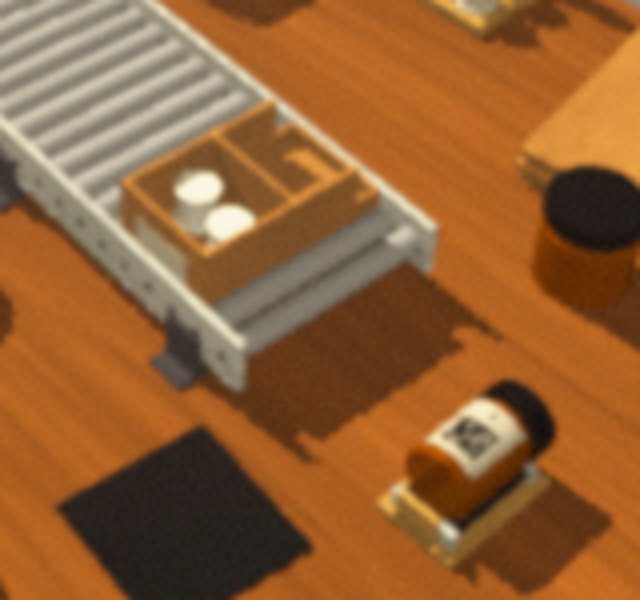

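Crops: the jar lies along world x with its lid at +x and its label squarely up. The far cell is empty, and both spools are in the near cell. Now I fit the line, carton and mat poses.

Run:
```python
from h import *
np.set_printoptions(precision=4,suppress=True)
c=load('top0');s=load('side0')
sc=lambda u,v:(300+u/4,160+v/4)
ss=lambda u,v:(260+u/4,200+v/4)
from math import *
print('rail far', px(c,*sc(0,108),.062),px(c,*sc(240,122),.062)); print('near',px(c,*sc(0,352),.062),px(c,*sc(235,366),.062))
# full-image left end rails (800 scale)
f=.7
print('far left',px(c,254*f,258*f,.062),'near left',px(c,245*f,346*f,.062))
print('side rails: far',px(s,*ss(435,228),.062),'near',px(s,*ss(243,352),.062))
# carton top corners at z=.098: near-left, near-right, divider
for n,p,h in (('nearL',(45,343),.098),('nearR',(182,350),.098),('divL',(50,222),.098),('divR',(182,230),.098),('farL',(55,122),.066),('farR',(178,128),.066)): print('top',n,px(c,*sc(*p),h))
for n,p,h in (('nearL',(125,182),.098),('nearR',(207,253),.098),('divL',(222,130),.098),('divR',(292,196),.098),('farTopR',(352,170),.098),('farTopL',(275,106),.098)): print('side',n,px(s,*ss(*p),h))
for p in((213,404),(368,424),(198,560)): print('mat top',px(c,*sc(*p),.003))
for p in((60,508),(205,428),(312,548)): print('mat side',px(s,*ss(*p),.003))
# cloud rail fit
for nm,P in(('top',cloud(c)),('side',cloud(s))):
    q=P.reshape(-1,3);q=q[np.all(np.isfinite(q),1)]
    for lab,x0 in(('far',.617),('near',.455)):
        m=(q[:,2]>.056)&(q[:,2]<.068)&(q[:,1]>-.1)&(q[:,1]<.2)&(abs(q[:,0]-x0-.05*(q[:,1]))<.02)
        if m.sum()>10: print(nm,lab,m.sum(),np.polyfit(q[m,1],q[m,0],1))
    m=(q[:,2]>.092)&(q[:,2]<.104)&(q[:,1]>-.16)&(q[:,1]<.0)&(q[:,0]>.4)&(q[:,0]<.65)
    print('carton top',nm,m.sum(),q[m].min(0),q[m].max(0),cv2.minAreaRect(q[m,:2].astype(np.float32)))
    m=(q[:,2]>.075)&(q[:,2]<.1)&(q[:,1]>.2)&(q[:,1]<.3)&(q[:,0]>.4)&(q[:,0]<.65)
    print('stop',nm,m.sum(),q[m].min(0),q[m].max(0),cv2.minAreaRect(q[m,:2].astype(np.float32)))
```

```text
rail far [ 0.6295 -0.0158  0.062 ] [ 0.6179 -0.1762  0.062 ]
near [ 0.4666 -0.0126  0.062 ] [ 0.4556 -0.1659  0.062 ]
far left [0.6511 0.3119 0.062 ] near left [0.486  0.3237 0.062 ]
side rails: far [ 0.6176 -0.1798  0.062 ] near [ 0.4534 -0.1716  0.062 ]
top nearL [ 0.4699 -0.0394  0.098 ]
top nearR [ 0.4645 -0.1258  0.098 ]
top divL [ 0.547  -0.0445  0.098 ]
top divR [ 0.5408 -0.1287  0.098 ]
top farL [ 0.6186 -0.0521  0.066 ]
top farR [ 0.6135 -0.1339  0.066 ]
side nearL [ 0.4732 -0.044   0.098 ]
side nearR [ 0.4692 -0.1226  0.098 ]
side divL [ 0.5525 -0.05    0.098 ]
side divR [ 0.5426 -0.1227  0.098 ]
side farTopR [ 0.5877 -0.1317  0.098 ]
side farTopL [ 0.5947 -0.0566  0.098 ]
mat top [ 0.4324 -0.1613  0.003 ]
mat top [ 0.4174 -0.2672  0.003 ]
mat top [ 0.3278 -0.1468  0.003 ]
mat side [ 0.3256 -0.1509  0.003 ]
mat side [ 0.4306 -0.1651  0.003 ]
mat side [ 0.4167 -0.2689  0.003 ]
top far 307 [0.0983 0.6295]
top near 233 [0.0672 0.4707]
carton top top 293 [ 0.4683 -0.1296  0.092 ] [ 0.6003 -0.039   0.102 ] ((0.5340492129325867, -0.08507703244686127), (0.08449933677911758, 0.1267716884613037), 85.70722198486328)
stop top 58 [0.4861 0.2173 0.0767] [0.4924 0.2982 0.0876] ((0.4892459511756897, 0.25774702429771423), (0.08104843646287918, 0.004212412983179092), 85.77741241455078)
side far 252 [0.104  0.6263]
side near 283 [0.0592 0.4691]
carton top side 319 [ 0.4654 -0.1313  0.092 ] [ 0.5987 -0.0391  0.1006] ((0.5313814282417297, -0.08492421358823776), (0.08808927983045578, 0.12879574298858643), 85.5561294555664)
stop side 51 [0.481  0.2185 0.0753] [0.4928 0.3    0.0863] ((0.48735252022743225, 0.2591124475002289), (0.08164698630571365, 0.008260111324489117), 86.40542602539062)
```

```bash
cat >> h.py <<'E'
from scipy.spatial.transform import Rotation as Ro
np.set_printoptions(precision=4,suppress=True)
def rot(al,t):  # al: azimuth of line-x dir, t: tilt back (tool pointing toward -al dir)
    z=np.array([-np.sin(t)*np.cos(al),-np.sin(t)*np.sin(al),-np.cos(t)]); y=np.array([np.sin(al),-np.cos(al),0])
    return np.c_[np.cross(y,z),y,z]
def rel(p,R,s=None,R0=None,p0=None):
    s=s or status.get_obs(); R0=s['ee_rot'] if R0 is None else R0; p0=s['tool_pos'] if p0 is None else p0
    tcp=np.array(p)-R[:,2]*.147
    print('rel',R0.T@(tcp-p0),'rv',Ro.from_matrix(R0.T@R).as_rotvec(),'tcp',tcp)
    return tcp
def st():
    s=status.get_obs(); R=s['ee_rot']; print('t',s['t'],'q',s['qpos'],'tcp',s['tool_pos'],'g',s['tool_pos']+.147*R[:,2],'F',s['force'],'w',s['width'],'ff',s['finger_force']);print(R.ravel()); return s
E
python3 - <<'E'
from h import *
rel([.55,-.3,.26],rot(0,0))
E
```

```text
rel [-0.6139 -0.7995 -0.0019] rv [-0.0005  0.0028  2.8428] tcp [ 0.55  -0.3    0.407]
```

Call:
apply_moves(plan=[[[-0.3,-0.4,0,0,0,1.42,0.088],[-0.3,-0.4,0,0,0,1.42,0.088],[-0.3,-0.4,0,0,0,1.42,0.088],[-0.3,-0.4,0,0,0,1.42,0.088],[-0.3,-0.4,0,0,0,1.42,0.088],[-0.3,-0.4,0,0,0,1.42,0.088],[-0.3,-0.4,0,0,0,1.42,0.088],[-0.3,-0.4,0,0,0,1.42,0.088]]])

```text
t: 1.1
tool_pos: [0.3676, 0.1726, 0.4045]
ee_rot: [[0.151, 0.989, 0.0], [0.989, -0.151, 0.0], [0.0, 0.0, -1.0]]
force: [1.2, 0.2, -0.1]
width: 0.088
finger_force: 0.0
```

Run:
```python
from h import *
st();rel([.55,-.3,.26],rot(0,0))
```

```text
t 1.1 q [ 0.3776 -0.2686  2.1357 -0.0001  1.2741  0.5292] tcp [0.3676 0.1726 0.4045] g [0.3677 0.1726 0.2575] F [ 1.21    0.2069 -0.0849] w 0.08800069983921002 ff 0.0
[ 0.151   0.9885  0.0005  0.9885 -0.151   0.      0.0001  0.0004 -1.    ]
rel [-0.4396  0.2517 -0.0024] rv [ 0.0003 -0.0004  1.4192] tcp [ 0.55  -0.3    0.407]
```

Call:
apply_moves(plan=[[[-0.44,0.252,-0.002,0,0,1.42,0.088],[-0.44,0.252,-0.002,0,0,1.42,0.088],[-0.44,0.252,-0.002,0,0,1.42,0.088],[-0.44,0.252,-0.002,0,0,1.42,0.088],[-0.44,0.252,-0.002,0,0,1.42,0.088],[-0.44,0.252,-0.002,0,0,1.42,0.088],[-0.44,0.252,-0.002,0,0,1.42,0.088],[-0.44,0.252,-0.002,0,0,1.42,0.088]]])

```text
t: 2.1
tool_pos: [0.5497, -0.2934, 0.4061]
ee_rot: [[1.0, -0.002, -0.0], [-0.002, -1.0, 0.001], [-0.0, -0.001, -1.0]]
force: [0.9, 0.6, 0.1]
width: 0.0883
finger_force: 0.0
```

Run:
```python
from h import *
s=st();print(s['qd'])
# fit kinematics  r=a1+L2 s2+L3 s23 ; z=d+L2 c2+L3 c23 (tool down)
Q=np.array([[.2647,1.6052],[-.2686,2.1357],s['qpos'][1:3]]);r=[np.hypot(.1986,.6448),np.hypot(.3676,.1726),np.hypot(*s['tool_pos'][:2])];z=[.4035,.4045,s['tool_pos'][2]]
A=[];b=[]
for (a,c),R,Z in zip(Q,r,z):
    A+= [[1,0,np.sin(a),np.sin(a+c)],[0,1,np.cos(a),np.cos(a+c)]];b+=[R,Z]
x,res,rk,sv=np.linalg.lstsq(A,b,rcond=None);print(x,res,sv)
rel([.55,-.3,.20],rot(0,np.radians(50)))
rel([.546,-.3005,.20],rot(0,np.radians(45)))
```

```text
t 2.1 q [-0.5302  0.1661  1.7189  0.0003  1.2572  1.0424] tcp [ 0.5497 -0.2934  0.4061] g [ 0.5497 -0.2933  0.2591] F [0.9112 0.6263 0.0605] w 0.08825998505367301 ff 0.0
[ 1.     -0.0019 -0.0004 -0.0019 -1.      0.0006 -0.0004 -0.0006 -1.    ]
[-0.5315  0.6958 -0.7893  0.0051  0.0819  0.2987]
[0.0046 0.0761 0.5106 0.5615] [0.] [2.585  2.2884 0.2847 0.0095]
rel [0.113  0.0065 0.1116] rv [-0.0014 -0.8722 -0.0015] tcp [ 0.6626 -0.3     0.2945]
rel [0.1003 0.007  0.1022] rv [-0.0013 -0.785  -0.0016] tcp [ 0.6499 -0.3005  0.3039]
```

Call:
apply_moves(plan=[[[0.1,0.007,0.1,0,-0.785,0,0.088],[0.1,0.007,0.1,0,-0.785,0,0.088],[0.1,0.007,0.1,0,-0.785,0,0.088],[0.1,0.007,0.1,0,-0.785,0,0.088],[0.1,0.007,0.1,0,-0.785,0,0.088],[0.1,0.007,0.1,0,-0.785,0,0.088],[0.1,0.007,0.1,0,-0.785,0,0.088],[0.1,0.007,0.1,0,-0.785,0,0.088]]])

```text
t: 3.1
tool_pos: [0.6491, -0.2982, 0.3083]
ee_rot: [[0.71, 0.002, -0.705], [0.001, -1.0, -0.002], [-0.705, 0.001, -0.71]]
force: [-0.3, -0.2, 0.3]
width: 0.0876
finger_force: 0.0
```

Run:
```python
from h import *
s=st();print(s['qd'])
rel([.548,-.301,.10],rot(0,np.radians(45)))
rel([.548,-.301,.038],rot(0,np.radians(45)))
c=snap('side','side1'); im=c['frame'][140:360,240:520,::-1]; cv2.imwrite('pics/s1.png',cv2.resize(im,None,fx=2.7,fy=2.7,interpolation=cv2.INTER_CUBIC))
```

```text
t 3.1 q [-0.3983  0.6475  1.3357 -0.2939  1.8858  1.1858] tcp [ 0.6491 -0.2982  0.3083] g [ 0.5455 -0.2985  0.204 ] F [-0.3036 -0.2491  0.2517] w 0.08760337547140463 ff 0.0
[ 0.7095  0.0024 -0.7047  0.0011 -1.     -0.0023 -0.7047  0.0008 -0.7095]
[-0.0009  0.0043 -0.0026 -0.0015  0.0029  0.0006]
rel [0.0755 0.0027 0.072 ] rv [ 0.0023 -0.0035  0.0011] tcp [ 0.6519 -0.301   0.2039]
rel [0.1192 0.0027 0.116 ] rv [ 0.0023 -0.0035  0.0011] tcp [ 0.6519 -0.301   0.1419]
```

View pics/s1.png

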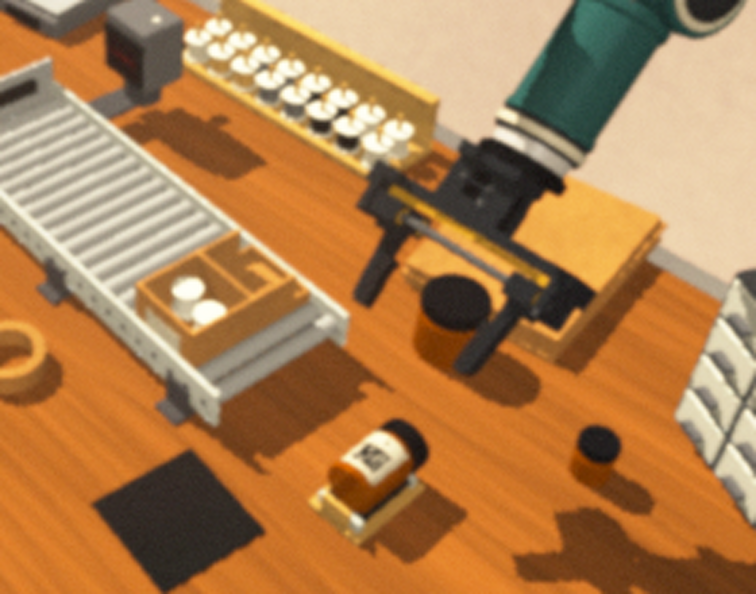

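The gripper is tilted 45° and clear of the bystanders, with the jar at (378,465). Descending.

Call:
apply_moves(plan=[[[0.025,0.003,0.024,0,0,0,0.088],[0.05,0.003,0.048,0,0,0,0.088],[0.075,0.003,0.072,0,0,0,0.088],[0.09,0.003,0.087,0,0,0,0.088],[0.1,0.003,0.098,0,0,0,0.088],[0.109,0.003,0.106,0,0,0,0.088],[0.109,0.003,0.106,0,0,0,0.088],[0.109,0.003,0.106,0,0,0,0.088]]])

```text
t: 4.15
tool_pos: [0.6521, -0.3012, 0.1557]
ee_rot: [[0.708, 0.003, -0.706], [0.002, -1.0, -0.003], [-0.706, 0.001, -0.708]]
force: [0.4, -0.3, 1.1]
width: 0.0875
finger_force: 0.0
```

Run:
```python
from h import *
s=st()
rel([.548,-.301,.0385],rot(0,np.radians(45)))
```

```text
t 4.15 q [-0.4     0.8052  1.3798 -0.2831  1.6935  1.2425] tcp [ 0.6521 -0.3012  0.1557] g [ 0.5483 -0.3015  0.0516] F [ 0.4    -0.3164  1.1123] w 0.08752910580271027 ff 0.0
[ 0.7083  0.0029 -0.7059  0.0015 -1.     -0.0025 -0.7059  0.0007 -0.7083]
rel [ 0.0092 -0.0002  0.0095] rv [ 0.0025 -0.0016  0.0015] tcp [ 0.6519 -0.301   0.1424]
```

Call:
apply_moves(plan=[[[0.005,0,0.005,0,0,0,0.088],[0.009,0,0.009,0,0,0,0.088],[0.009,0,0.009,0,0,0,0.08],[0.009,0,0.009,0,0,0,0.07],[0.009,0,0.009,0,0,0,0.06],[0.009,0,0.009,0,0,0,0.05],[0.009,0,0.009,0,0,0,0.04],[0.009,0,0.009,0,0,0,0.04]]], force=25)

```text
t: 5.15
tool_pos: [0.6518, -0.3006, 0.1422]
ee_rot: [[0.707, 0.002, -0.707], [0.002, -1.0, -0.001], [-0.707, -0.001, -0.707]]
force: [0.8, 3.5, 0.9]
width: 0.0464
finger_force: 24.7
```

Run:
```python
from h import *
s=st()
rel([.548,-.301,.0385],rot(0,np.radians(45)))
```

```text
t 5.15 q [-0.3997  0.8207  1.3816 -0.2816  1.6787  1.247 ] tcp [ 0.6518 -0.3006  0.1422] g [ 0.5478 -0.3008  0.0382] F [0.8184 3.5362 0.8831] w 0.0464404607419794 ff 24.651864839106565
[ 0.7073  0.0024 -0.707   0.0022 -1.     -0.0012 -0.707  -0.0007 -0.7073]
rel [-0.0001  0.0004 -0.0003] rv [ 0.0012 -0.0002  0.0022] tcp [ 0.6519 -0.301   0.1424]
```

Call:
apply_moves(plan=[[[-0.012,0,-0.012,0,0,0,0.04],[-0.035,0,-0.035,0,0,0,0.04],[-0.065,0,-0.065,0,0,0,0.04],[-0.095,0,-0.095,0,0,0,0.04],[-0.12,0,-0.12,0,0,0,0.04],[-0.14,0,-0.14,0,0,0,0.04],[-0.14,0,-0.14,0,0,0,0.04]]])

```text
t: 6.02
tool_pos: [0.6521, -0.3016, 0.3442]
ee_rot: [[0.712, 0.003, -0.702], [-0.0, -1.0, -0.004], [-0.702, 0.003, -0.712]]
force: [0.5, -1.0, -1.2]
width: 0.0463
finger_force: 25.0
```

Run:
```python
from h import *
s=st()
F=np.diag([-1,-1,1])
rel([.50,-.20,.30],rot(0,0))
R1=rot(0,0)
rel([.50,-.20,.30],rot(-.067,0)@F,R0=R1,p0=np.array([.5,-.2,.447]))
```

```text
t 6.025 q [-0.4004  0.6264  1.2999 -0.3019  1.9358  1.1674] tcp [ 0.6521 -0.3016  0.3442] g [ 0.5489 -0.3022  0.2395] F [ 0.497  -0.9739 -1.1978] w 0.04633360325445029 ff 24.967117474152474
[ 0.7119  0.0028 -0.7023 -0.0004 -1.     -0.0044 -0.7023  0.0034 -0.7119]
rel [-0.1805 -0.1016  0.0332] rv [0.0043 0.7786 0.0013] tcp [ 0.5   -0.2    0.447]
rel [0. 0. 0.] rv [-0.     -0.     -3.0746] tcp [ 0.5   -0.2    0.447]
```

Jar lifted (about 1.5–2 N of weight). Bring the tool vertical, then yaw.

Call:
apply_moves(plan=[[[-0.04,-0.02,0.01,0,0.16,0,0.04],[-0.08,-0.04,0.02,0,0.32,0,0.04],[-0.12,-0.06,0.03,0,0.48,0,0.04],[-0.15,-0.08,0.033,0,0.64,0,0.04],[-0.18,-0.102,0.033,0.004,0.778,0.001,0.04],[-0.18,-0.102,0.033,0.004,0.778,0.001,0.04],[-0.18,-0.102,0.033,0.004,0.778,0.001,0.04]]])

```text
t: 6.9
tool_pos: [0.5005, -0.1997, 0.4424]
ee_rot: [[1.0, 0.0, -0.01], [0.0, -1.0, 0.003], [-0.01, -0.003, -1.0]]
force: [0.5, -0.2, -1.2]
width: 0.0463
finger_force: 25.0
```

Call:
apply_moves(plan=[[[0,0,0,0,0,-0.15,0.04],[0,0,0,0,0,-0.33,0.04],[0,0,0,0,0,-0.51,0.04],[0,0,0,0,0,-0.69,0.04],[0,0,0,0,0,-0.87,0.04],[0,0,0,0,0,-1.05,0.04],[0,0,0,0,0,-1.23,0.04],[0,0,0,0,0,-1.4,0.04]]])

```text
t: 7.9
tool_pos: [0.5017, -0.2002, 0.441]
ee_rot: [[0.164, 0.986, -0.013], [0.986, -0.164, 0.005], [0.002, -0.013, -1.0]]
force: [0.8, 0.7, -1.4]
width: 0.046
finger_force: 25.0
```

Call:
apply_moves(plan=[[[0,0,0,0,0,-0.17,0.04],[0,0,0,0,0,-0.35,0.04],[0,0,0,0,0,-0.53,0.04],[0,0,0,0,0,-0.71,0.04],[0,0,0,0,0,-0.89,0.04],[0,0,0,0,0,-1.07,0.04],[0,0,0,0,0,-1.25,0.04],[0,0,0,0,0,-1.42,0.04]]])

```text
t: 8.9
tool_pos: [0.5017, -0.2002, 0.4409]
ee_rot: [[-0.951, 0.31, -0.013], [0.31, 0.951, 0.005], [0.014, 0.0, -1.0]]
force: [0.3, 0.2, -1.5]
width: 0.0463
finger_force: 25.0
```

Run:
```python
from h import *
s=st()
F=np.diag([-1,-1,1])
rel([.578,-.10,.26],rot(-.067,np.radians(45))@F)
```

```text
t 8.9 q [-0.4255 -0.0085  1.8424 -0.0011  1.3213 -1.6804] tcp [ 0.5017 -0.2002  0.4409] g [ 0.4998 -0.1995  0.2939] F [ 0.3199  0.1954 -1.4578] w 0.04631317554950024 ff 25.038721655291738
[-0.9505  0.3104 -0.0129  0.3103  0.9506  0.0046  0.0137  0.0004 -0.9999]
rel [-0.1432  0.1445  0.0751] rv [ 0.0995  0.7677 -0.2346] tcp [ 0.6817 -0.107   0.3639]
```

Call:
apply_moves(plan=[[[-0.024,0.024,0.012,0.017,0.128,-0.04,0.04],[-0.048,0.048,0.025,0.033,0.256,-0.078,0.04],[-0.072,0.072,0.038,0.05,0.384,-0.117,0.04],[-0.096,0.096,0.05,0.066,0.512,-0.156,0.04],[-0.12,0.12,0.063,0.083,0.64,-0.195,0.04],[-0.143,0.1445,0.075,0.0995,0.768,-0.2346,0.04],[-0.143,0.1445,0.075,0.0995,0.768,-0.2346,0.04],[-0.143,0.1445,0.075,0.0995,0.768,-0.2346,0.04]]])

```text
t: 9.9
tool_pos: [0.6819, -0.1077, 0.3653]
ee_rot: [[-0.707, 0.073, -0.703], [0.053, 0.997, 0.05], [0.705, -0.002, -0.709]]
force: [0.7, -0.7, -1.4]
width: 0.0463
finger_force: 25.0
```

Run:
```python
from h import *
s=st()
F=np.diag([-1,-1,1])
c=snap('side','side2'); im=c['frame'][80:300,240:520,::-1]; cv2.imwrite('pics/s2.png',cv2.resize(im,None,fx=2.8,fy=2.7,interpolation=cv2.INTER_CUBIC))
t=snap('top','top2')
for nm,c in(('side',c),('top',t)):
    q=cloud(c).reshape(-1,3);q=q[np.all(np.isfinite(q),1)]
    m=(abs(q[:,0]-.578)<.045)&(abs(q[:,1]+.1)<.05)&(q[:,2]>.14)&(q[:,2]<.32); print(nm,m.sum(),q[m].min(0) if m.any() else 0,q[m].max(0) if m.any() else 0)
rel([.5794,-.0894,.16],rot(-.067,np.radians(45))@F)
```

```text
t 9.9 q [-0.1743  0.578   1.3358 -0.0802  2.0063 -1.6756] tcp [ 0.6819 -0.1077  0.3653] g [ 0.5786 -0.1003  0.261 ] F [ 0.7178 -0.7188 -1.3716] w 0.046271470173491154 ff 24.97013439395232
[-0.7073  0.0727 -0.7032  0.0528  0.9974  0.05    0.705  -0.0017 -0.7092]
side 1241 [ 0.5506 -0.1493  0.1933] [ 0.6228 -0.0502  0.32  ]
top 5 [ 0.6173 -0.0507  0.2965] [ 0.6224 -0.0502  0.3192]
rel [-0.0741  0.0119  0.0736] rv [ 0.0034  0.0069 -0.0059] tcp [ 0.6831 -0.0964  0.2639]
```

View pics/s2.png

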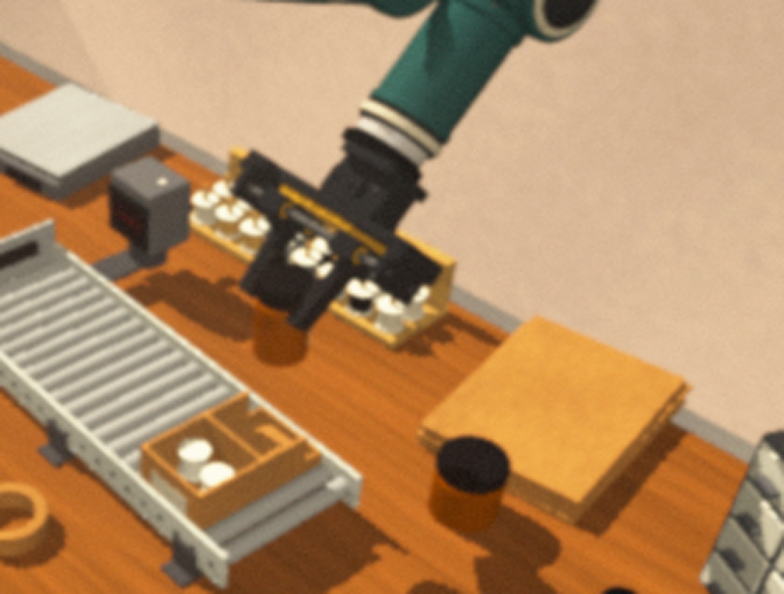

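Call:
apply_moves(plan=[[[-0.02,0.006,0.02,0.003,0.007,-0.006,0.04],[-0.04,0.012,0.04,0.003,0.007,-0.006,0.04],[-0.06,0.012,0.06,0.003,0.007,-0.006,0.04],[-0.074,0.012,0.074,0.003,0.007,-0.006,0.04],[-0.082,0.012,0.082,0.003,0.007,-0.006,0.04],[-0.087,0.012,0.087,0.003,0.007,-0.006,0.04],[-0.087,0.012,0.087,0.003,0.007,-0.006,0.04]]])

```text
t: 10.88
tool_pos: [0.683, -0.0955, 0.2448]
ee_rot: [[-0.705, 0.066, -0.706], [0.046, 0.998, 0.048], [0.708, 0.001, -0.706]]
force: [-0.6, 0.7, -1.9]
width: 0.046
finger_force: 25.0
```

Run:
```python
from h import *
s=st()
F=np.diag([-1,-1,1])
c=snap('side','side3'); im=c['frame'][160:300,270:430,::-1]; cv2.imwrite('pics/s3.png',cv2.resize(im,None,fx=4.2,fy=4.2,interpolation=cv2.INTER_CUBIC))
q=cloud(c).reshape(-1,3);q=q[np.all(np.isfinite(q),1)]
rel([.5794,-.0894,.1235],rot(-.067,np.radians(45))@F)
```

```text
t 10.875 q [-0.1587  0.6791  1.4111 -0.0669  1.8353 -1.6544] tcp [ 0.683  -0.0955  0.2448] g [ 0.5792 -0.0885  0.141 ] F [-0.5625  0.6598 -1.8554] w 0.04599050679737478 ff 24.966228036792018
[-0.7047  0.0663 -0.7064  0.0461  0.9978  0.0477  0.708   0.0011 -0.7062]
rel [-0.0127 -0.0008  0.0127] rv [ 0.0003 -0.0005  0.0011] tcp [ 0.6831 -0.0964  0.2274]
```

View pics/s3.png

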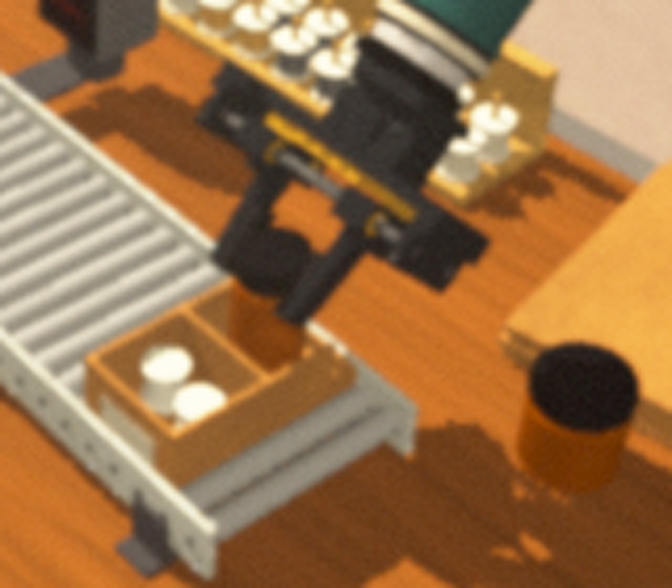

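The jar is in the far cell, clear of the divider at (225,345) and of the side wall. Lower it slowly.

Call:
apply_moves(plan=[[[-0.004,0,0.004,0,0,0,0.04],[-0.008,0,0.008,0,0,0,0.04],[-0.0105,0,0.0105,0,0,0,0.04],[-0.0115,0,0.0115,0,0,0,0.04],[-0.012,0,0.012,0,0,0,0.04],[-0.012,0,0.012,0,0,0,0.04]]])

```text
t: 11.68
tool_pos: [0.683, -0.0954, 0.2279]
ee_rot: [[-0.705, 0.066, -0.706], [0.046, 0.998, 0.048], [0.708, 0.001, -0.706]]
force: [0.5, 0.0, -0.9]
width: 0.0463
finger_force: 25.0
```

Call:
apply_moves(plan=[[[-0.0007,0,0.0007,0,0,0,0.04],[-0.0014,0,0.0014,0,0,0,0.04],[-0.0014,0,0.0014,0,0,0,0.04]]])

```text
t: 12.05
tool_pos: [0.6829, -0.0954, 0.2257]
ee_rot: [[-0.705, 0.066, -0.707], [0.046, 0.998, 0.048], [0.708, 0.001, -0.706]]
force: [-0.5, 0.1, -1.3]
width: 0.0462
finger_force: 25.0
```

Call:
apply_moves(plan=[[[-0.0007,0,0.0007,0,0,0,0.04],[-0.0007,0,0.0007,0,0,0,0.04],[-0.0007,0,0.0007,0,0,0,0.04]]])

```text
t: 12.42
tool_pos: [0.683, -0.0954, 0.2248]
ee_rot: [[-0.705, 0.066, -0.707], [0.046, 0.998, 0.048], [0.708, 0.001, -0.706]]
force: [0.4, 0.1, -2.0]
width: 0.0462
finger_force: 25.0
```

Call:
apply_moves(plan=[[[-0.0007,0,0.0007,0,0,0,0.04],[-0.0007,0,0.0007,0,0,0,0.04],[-0.0007,0,0.0007,0,0,0,0.04]]])

```text
t: 12.8
tool_pos: [0.683, -0.0954, 0.2244]
ee_rot: [[-0.705, 0.066, -0.707], [0.046, 0.998, 0.048], [0.708, 0.001, -0.706]]
force: [-0.3, -0.4, 1.8]
width: 0.0464
finger_force: 25.0
```

Contact: the force changed by 3.5 N and z stopped. Release and retreat along the tool axis.

Call:
apply_moves(plan=[[[0,0,0,0,0,0,0.047],[0,0,0,0,0,0,0.05],[0,0,0,0,0,0,0.055],[0,0,0,0,0,0,0.065],[0,0,0,0,0,0,0.075],[0,0,0,0,0,0,0.075]]], force=10)

```text
t: 13.55
tool_pos: [0.683, -0.0954, 0.2238]
ee_rot: [[-0.705, 0.066, -0.706], [0.046, 0.998, 0.048], [0.708, 0.001, -0.706]]
force: [-0.7, 0.2, 0.2]
width: 0.0753
finger_force: 0.0
```

Call:
apply_moves(plan=[[[0,0,-0.015,0,0,0,0.075],[0,0,-0.04,0,0,0,0.075],[0,0,-0.07,0,0,0,0.075],[0,0,-0.1,0,0,0,0.075],[0,0,-0.12,0,0,0,0.075],[0,0,-0.12,0,0,0,0.075]]])

```text
t: 14.3
tool_pos: [0.7691, -0.1012, 0.3109]
ee_rot: [[-0.708, 0.066, -0.703], [0.046, 0.998, 0.047], [0.705, 0.001, -0.709]]
force: [0.4, 0.1, -0.7]
width: 0.0753
finger_force: 0.0
```

Run:
```python
from h import *
s=st()
# push start pose: closed fingers, tool vertical, y along line x
c=snap('side','side4'); t=snap('top','top4')
for n,d in(('side',c),('top',t)):
    q=cloud(d).reshape(-1,3);q=q[np.all(np.isfinite(q),1)]
    m=(abs(q[:,0]-.578)<.05)&(abs(q[:,1]+.09)<.045)&(q[:,2]>.126)&(q[:,2]<.142)
    if m.sum()>5: print(n,m.sum(),q[m].mean(0),np.median(q[m],0),q[m].min(0),q[m].max(0),cv2.minAreaRect(q[m,:2].astype(np.float32)))
    m=(q[:,2]>.092)&(q[:,2]<.104)&(q[:,1]>-.16)&(q[:,1]<.0)&(q[:,0]>.4)&(q[:,0]<.53)
    print('carton',n,q[m].min(0),q[m].max(0))
a=cv2.resize(c['frame'][170:290,280:400,::-1],(400,400),interpolation=cv2.INTER_CUBIC);b=cv2.resize(t['frame'][150:270,290:410,::-1],(400,400),interpolation=cv2.INTER_CUBIC)
cv2.imwrite('pics/s4.png',np.hstack([a,b]))
F=np.diag([-1,-1,1])
rel([.70,-.22,.30],rot(-.067,0)@F)
```

```text
t 14.3 q [-0.1498  0.7832  1.109  -0.0652  2.0292 -1.6596] tcp [ 0.7691 -0.1012  0.3109] g [ 0.6657 -0.0942  0.2066] F [ 0.3972  0.143  -0.7135] w 0.07533223339533264 ff 0.0
[-0.7077  0.0661 -0.7034  0.0464  0.9978  0.0471  0.705   0.0007 -0.7092]
side 219 [ 0.5753 -0.0914  0.132 ] [ 0.5751 -0.0914  0.1323] [ 0.5525 -0.1142  0.126 ] [ 0.5996 -0.0652  0.1362] ((0.5764338970184326, -0.0907479003071785), (0.047339826822280884, 0.04709082841873169), 10.844441413879395)
carton side [ 0.4645 -0.1278  0.0921] [ 0.5291 -0.0364  0.1001]Traceback (most recent call last):
  File "<stdin>", line 10, in <module>
    return umr_minimum(a, axis, None, out, keepdims, initial, where)
ValueError: zero-size array to reduction operation minimum which has no identity
```

Run:
```python
from h import *
s=st()
F=np.diag([-1,-1,1])
R=rot(-.067,0)@F
p=rel([.60,-.19,.28],R)
rel([.538,-.162,.25],rot(-.067+np.pi/2,0),R0=R,p0=p)
print(rot(-.067+np.pi/2,0))
```

```text
t 14.4 q [-0.1499  0.7835  1.1138 -0.0651  2.0282 -1.6596] tcp [ 0.7678 -0.1011  0.3085] g [ 0.6639 -0.0941  0.2047] F [ 0.4136  0.4699 -0.2781] w 0.07528178554624718 ff 0.0
[-0.7048  0.0662 -0.7063  0.046   0.9978  0.0476  0.7079  0.0011 -0.7063]
rel [ 0.198  -0.0997  0.0305] rv [ 0.0007 -0.7865  0.0012] tcp [ 0.6   -0.19   0.427]
rel [0.0637 0.0238 0.03  ] rv [0.     0.     1.5708] tcp [ 0.538 -0.162  0.397]
[[ 0.0669  0.9978 -0.    ]
 [ 0.9978 -0.0669 -0.    ]
 [-0.      0.     -1.    ]]
```

Call:
apply_moves(plan=[[[0.02,-0.025,-0.03,0,0,0,0.07],[0.06,-0.06,-0.03,0,-0.16,0,0.07],[0.1,-0.1,-0.01,0,-0.34,0,0.07],[0.14,-0.1,0.01,0,-0.52,0,0.07],[0.198,-0.1,0.03,0,-0.7,0,0.07],[0.198,-0.1,0.03,0,-0.786,0.001,0.07],[0.198,-0.1,0.03,0,-0.786,0.001,0.07],[0.198,-0.1,0.03,0,-0.786,0.001,0.07]]])

```text
t: 15.4
tool_pos: [0.6004, -0.1903, 0.4266]
ee_rot: [[-0.998, 0.067, -0.004], [0.067, 0.998, 0.001], [0.004, 0.001, -1.0]]
force: [-0.0, 0.1, -0.5]
width: 0.07
finger_force: 0.0
```

Call:
apply_moves(plan=[[[0,0,0,0,0,0.18,0.07],[0.01,0.004,0,0,0,0.36,0.07],[0.02,0.008,0,0,0,0.54,0.07],[0.03,0.012,0,0,0,0.72,0.07],[0.04,0.016,0,0,0,0.9,0.07],[0.05,0.02,0,0,0,1.08,0.07],[0.06,0.024,0,0,0,1.26,0.07],[0.064,0.024,0,0,0,1.44,0.07]]])

```text
t: 16.4
tool_pos: [0.5389, -0.1618, 0.4261]
ee_rot: [[-0.059, 0.998, -0.005], [0.998, 0.059, 0.002], [0.002, -0.005, -1.0]]
force: [-0.8, -1.0, 0.8]
width: 0.0701
finger_force: 0.0
```

Run:
```python
from h import *
s=st()
R=rot(-.067+np.pi/2,0)
p=rel([.538,-.17,.20],R)
c=snap('side','side4');
cv2.imwrite('pics/s4.png',cv2.resize(c['frame'][130:310,260:440,::-1],(600,600),interpolation=cv2.INTER_CUBIC))
```

```text
t 16.4 q [-0.3361  0.0406  1.8197  0.0002  1.2862 -0.3947] tcp [ 0.5389 -0.1618  0.4261] g [ 0.5382 -0.1616  0.2791] F [-0.7975 -1.0164  0.8347] w 0.07009101222421658 ff 0.0
[-0.0586  0.9983 -0.0047  0.9983  0.0586  0.0018  0.0021 -0.0046 -1.    ]
rel [-0.0082 -0.001   0.0791] rv [-0.0047 -0.0018  0.1256] tcp [ 0.538 -0.17   0.347]
```

View pics/s4.png

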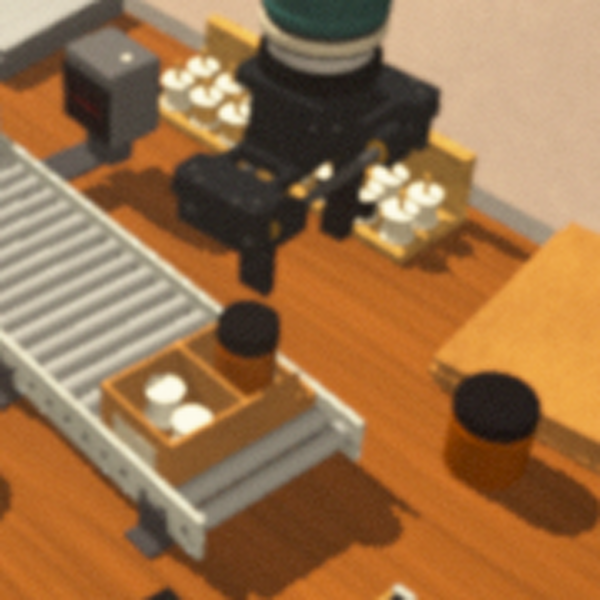

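The jar stands upright in the far cell with its label hidden from the near side, as it should be. Descend behind the carton.

Call:
apply_moves(plan=[[[-0.008,-0.001,0.03,-0.005,-0.002,0.126,0.07],[-0.008,-0.001,0.06,-0.005,-0.002,0.126,0.07],[-0.008,-0.001,0.09,-0.005,-0.002,0.126,0.07],[-0.008,-0.001,0.12,-0.005,-0.002,0.126,0.07],[-0.008,-0.001,0.145,-0.005,-0.002,0.126,0.07],[-0.008,-0.001,0.165,-0.005,-0.002,0.126,0.07],[-0.008,-0.001,0.176,-0.005,-0.002,0.126,0.07],[-0.008,-0.001,0.176,-0.005,-0.002,0.126,0.07]]])

```text
t: 17.45
tool_pos: [0.5376, -0.1699, 0.2501]
ee_rot: [[0.061, 0.998, 0.001], [0.998, -0.061, -0.0], [-0.0, 0.001, -1.0]]
force: [-0.8, 0.2, -0.6]
width: 0.0701
finger_force: 0.0
```

Run:
```python
from h import *
s=st()
R=rot(-.067+np.pi/2,0)
p=rel([.5395,-.139,.102],R)
p=rel([.5395+.067*.34,-.139+.34,.102],R)
```

```text
t 17.45 q [-0.3503  0.2012  1.9874  0.0003  0.9518 -0.2895] tcp [ 0.5376 -0.1699  0.2501] g [ 0.5378 -0.1699  0.1031] F [-0.8145  0.1803 -0.5673] w 0.07012968510600442 ff 0.0
[ 0.0609  0.9981  0.0012  0.9981 -0.0609 -0.0002 -0.0001  0.0012 -1.    ]
rel [ 0.0309 -0.      0.0011] rv [0.0012 0.0001 0.0061] tcp [ 0.5395 -0.139   0.249 ]
rel [0.3717 0.002  0.001 ] rv [0.0012 0.0001 0.0061] tcp [0.5623 0.201  0.249 ]
```

Call:
apply_moves(plan=[[[0.01,0,0.001,0,0,0.006,0.07],[0.018,0,0.001,0,0,0.006,0.07],[0.023,0,0.001,0,0,0.006,0.07],[0.027,0,0.001,0,0,0.006,0.07],[0.031,0,0.001,0,0,0.006,0.07],[0.035,0,0.001,0,0,0.006,0.07],[0.04,0,0.001,0,0,0.006,0.07],[0.046,0,0.001,0,0,0.006,0.07]]])

```text
t: 18.45
tool_pos: [0.5405, -0.124, 0.2506]
ee_rot: [[0.069, 0.998, 0.005], [0.998, -0.069, -0.001], [-0.001, 0.005, -1.0]]
force: [0.3, -0.9, 0.3]
width: 0.0701
finger_force: 0.4
```

Call:
apply_moves(plan=[[[0.007,0,0,0,0,0,0.07],[0.015,0,0,0,0,0,0.07],[0.024,0,0,0,0,0,0.07],[0.033,0,0,0,0,0,0.07],[0.042,0,0,0,0,0,0.07],[0.051,0,0,0,0,0,0.07],[0.059,0,0,0,0,0,0.07],[0.066,0,0,0,0,0,0.07]]])

```text
t: 19.45
tool_pos: [0.5449, -0.0577, 0.2504]
ee_rot: [[0.068, 0.998, 0.004], [0.998, -0.068, -0.001], [-0.001, 0.004, -1.0]]
force: [0.7, -0.2, -0.1]
width: 0.07
finger_force: 0.3
```

Run:
```python
from h import *
s=st()
c=snap('side','side5');
q=cloud(c).reshape(-1,3);q=q[np.all(np.isfinite(q),1)]
m=(abs(q[:,0]-.58)<.05)&(abs(q[:,1]+.02)<.06)&(q[:,2]>.126)&(q[:,2]<.138)
print(m.sum(),q[m].min(0),q[m].max(0))
```

```text
t 19.45 q [-0.1508  0.1721  2.0218 -0.0008  0.9434 -0.0821] tcp [ 0.5449 -0.0577  0.2504] g [ 0.5455 -0.0579  0.1034] F [ 0.6727 -0.2396 -0.1142] w 0.07003622527095359 ff 0.34582545049488544
[ 0.0681  0.9977  0.0042  0.9977 -0.0681 -0.0013 -0.001   0.0042 -1.    ]
27 [ 0.5764 -0.0734  0.1261] [ 0.597  -0.0499  0.1379]
```

Run:
```python
from h import *
c=load('side5')
q=cloud(c).reshape(-1,3);q=q[np.all(np.isfinite(q),1)]
m=(q[:,0]>.46)&(q[:,0]<.5)&(q[:,1]>-.2)&(q[:,1]<.15)&(q[:,2]>.09)&(q[:,2]<.103)
print(m.sum(),q[m].min(0),q[m].max(0))
cv2.imwrite('pics/s5.png',cv2.resize(c['frame'][120:300,220:400,::-1],(600,600),interpolation=cv2.INTER_CUBIC))
```

```text
125 [ 0.4709 -0.0671  0.0903] [0.4987 0.0407 0.1025]
```

View pics/s5.png

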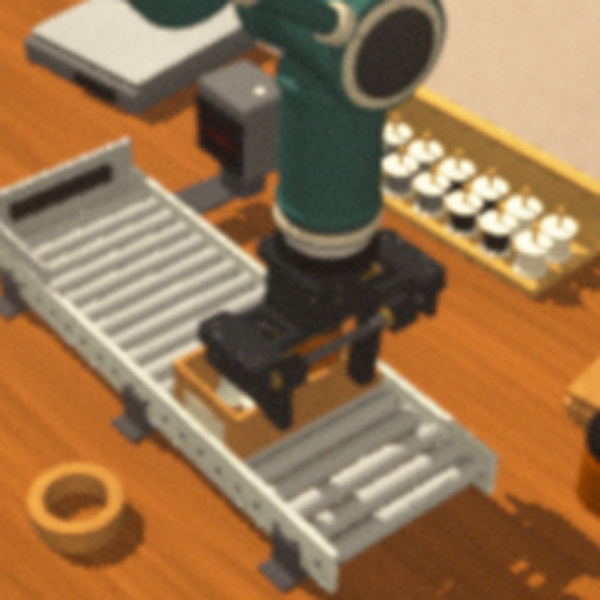

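The carton rolls ahead of the two fingers, staying square, and the path is clear. Keep pushing.

Call:
apply_moves(plan=[[[0.006,0,0,0,0,0,0.07],[0.014,0,0,0,0,0,0.07],[0.023,0,0,0,0,0,0.07],[0.032,0,0,0,0,0,0.07],[0.042,0,0,0,0,0,0.07],[0.052,0,0,0,0,0,0.07],[0.062,0,0,0,0,0,0.07],[0.072,0,0,0,0,0,0.07]]])

```text
t: 20.5
tool_pos: [0.5499, 0.0143, 0.2504]
ee_rot: [[0.068, 0.998, 0.004], [0.998, -0.068, -0.001], [-0.001, 0.004, -1.0]]
force: [0.6, -0.9, -1.1]
width: 0.07
finger_force: 0.5
```

Call:
apply_moves(plan=[[[0.01,0,0,0,0,0,0.07],[0.02,0,0,0,0,0,0.07],[0.03,0,0,0,0,0,0.07],[0.04,0,0,0,0,0,0.07],[0.05,0,0,0,0,0,0.07],[0.06,0,0,0,0,0,0.07],[0.07,0,0,0,0,0,0.07],[0.079,0,0,0,0,0,0.07]]])

```text
t: 21.5
tool_pos: [0.5553, 0.093, 0.2503]
ee_rot: [[0.068, 0.998, 0.004], [0.998, -0.068, -0.001], [-0.001, 0.004, -1.0]]
force: [1.2, -1.3, 0.5]
width: 0.0698
finger_force: 0.4
```

Call:
apply_moves(plan=[[[0.008,0,0,0,0,0,0.07],[0.016,0,0,0,0,0,0.07],[0.024,0,0,0,0,0,0.07],[0.032,0,0,0,0,0,0.07],[0.04,0,0,0,0,0,0.07],[0.048,0,0,0,0,0,0.07],[0.055,0,0,0,0,0,0.07],[0.06,0,0,0,0,0,0.07]]])

```text
t: 22.5
tool_pos: [0.5593, 0.1528, 0.2502]
ee_rot: [[0.068, 0.998, 0.004], [0.998, -0.068, -0.001], [-0.001, 0.004, -1.0]]
force: [0.6, -0.4, 1.1]
width: 0.0701
finger_force: 0.4
```

Run:
```python
from h import *
s=st()
c=snap('side','side6')
q=cloud(c).reshape(-1,3);q=q[np.all(np.isfinite(q),1)]
m=(q[:,0]>.48)&(q[:,0]<.52)&(q[:,1]>-.0)&(q[:,1]<.35)&(q[:,2]>.094)&(q[:,2]<.103)
print(m.sum(),q[m].min(0),q[m].max(0))
```

```text
t 22.5 q [ 0.2243  0.228   1.954  -0.0026  0.9558  0.2939] tcp [0.5593 0.1528 0.2502] g [0.5599 0.1526 0.1032] F [ 0.6254 -0.406   1.0893] w 0.07007665624972641 ff 0.36429449915885925
[ 0.068   0.9977  0.0042  0.9977 -0.068  -0.0012 -0.0009  0.0043 -1.    ]
58 [0.4864 0.1422 0.0941] [0.5192 0.2507 0.103 ]
```

Call:
apply_moves(plan=[[[0.005,0,0,0,0,0,0.07],[0.01,0,0,0,0,0,0.07],[0.015,0,0,0,0,0,0.07],[0.02,0,0,0,0,0,0.07],[0.025,0,0,0,0,0,0.07],[0.03,0,0,0,0,0,0.07],[0.034,0,0,0,0,0,0.07],[0.038,0,0,0,0,0,0.07]]])

```text
t: 23.55
tool_pos: [0.5619, 0.1904, 0.2502]
ee_rot: [[0.068, 0.998, 0.004], [0.998, -0.068, -0.001], [-0.001, 0.004, -1.0]]
force: [0.3, -0.5, -0.5]
width: 0.0701
finger_force: 0.4
```

Call:
apply_moves(plan=[[[0.002,0,0,0,0,0,0.07],[0.004,0,0,0,0,0,0.07],[0.006,0,0,0,0,0,0.07],[0.008,0,0,0,0,0,0.07],[0.01,0,0,0,0,0,0.07],[0.012,0,0,0,0,0,0.07]]])

```text
t: 24.3
tool_pos: [0.5628, 0.2022, 0.2502]
ee_rot: [[0.068, 0.998, 0.004], [0.998, -0.068, -0.001], [-0.001, 0.004, -1.0]]
force: [0.9, -1.3, 0.4]
width: 0.0702
finger_force: 0.3
```

Call:
apply_moves(plan=[[[0.001,0,0,0,0,0,0.07],[0.002,0,0,0,0,0,0.07],[0.003,0,0,0,0,0,0.07],[0.004,0,0,0,0,0,0.07],[0.005,0,0,0,0,0,0.07]]])

```text
t: 24.92
tool_pos: [0.5631, 0.2071, 0.2502]
ee_rot: [[0.068, 0.998, 0.004], [0.998, -0.068, -0.001], [-0.001, 0.004, -1.0]]
force: [0.0, -0.6, 0.3]
width: 0.0701
finger_force: 0.4
```

No stop contact yet; continue in small steps until the force rises.

Call:
apply_moves(plan=[[[0.001,0,0,0,0,0,0.07],[0.002,0,0,0,0,0,0.07],[0.003,0,0,0,0,0,0.07],[0.004,0,0,0,0,0,0.07]]])

```text
t: 25.42
tool_pos: [0.5634, 0.2112, 0.2502]
ee_rot: [[0.068, 0.998, 0.004], [0.998, -0.068, -0.001], [-0.001, 0.004, -1.0]]
force: [0.3, -0.8, 1.2]
width: 0.0698
finger_force: 0.4
```

Call:
apply_moves(plan=[[[0.001,0,0,0,0,0,0.07],[0.002,0,0,0,0,0,0.07],[0.003,0,0,0,0,0,0.07]]])

```text
t: 25.8
tool_pos: [0.5636, 0.2142, 0.2502]
ee_rot: [[0.068, 0.998, 0.004], [0.998, -0.068, -0.001], [-0.001, 0.004, -1.0]]
force: [-0.6, -0.6, 0.2]
width: 0.07
finger_force: 0.4
```

Call:
apply_moves(plan=[[[0.001,0,0,0,0,0,0.07],[0.002,0,0,0,0,0,0.07],[0.003,0,0,0,0,0,0.07]]])

```text
t: 26.18
tool_pos: [0.5638, 0.2172, 0.2502]
ee_rot: [[0.068, 0.998, 0.004], [0.998, -0.068, -0.001], [-0.001, 0.004, -1.0]]
force: [0.1, -1.2, -0.7]
width: 0.0698
finger_force: 0.4
```

Call:
apply_moves(plan=[[[0.001,0,0,0,0,0,0.07],[0.002,0,0,0,0,0,0.07],[0.003,0,0,0,0,0,0.07]]])

```text
t: 26.55
tool_pos: [0.5639, 0.2187, 0.2502]
ee_rot: [[0.068, 0.998, 0.003], [0.998, -0.068, -0.005], [-0.004, 0.004, -1.0]]
force: [-0.5, -9.5, 3.5]
width: 0.0701
finger_force: 5.0
```

Run:
```python
from h import *
c=snap('side','side7');s=st()
q=cloud(c).reshape(-1,3);q=q[np.all(np.isfinite(q),1)]
m=(q[:,0]>.48)&(q[:,0]<.53)&(q[:,1]>.1)&(q[:,1]<.35)&(q[:,2]>.094)&(q[:,2]<.103)
print(m.sum(),q[m].min(0),q[m].max(0))
cv2.imwrite('pics/s7.png',cv2.resize(c['frame'][80:250,180:350,::-1],(600,600),interpolation=cv2.INTER_CUBIC))
```

```text
t 26.6 q [ 0.3303  0.2716  1.8985 -0.0066  0.9697  0.4026] tcp [0.564  0.2187 0.2502] g [0.5645 0.218  0.1032] F [-0.6515 -8.0925  1.9761] w 0.07007614616605039 ff 4.073936641216278
[ 0.0686  0.9976  0.0034  0.9976 -0.0685 -0.0046 -0.0043  0.0037 -1.    ]
68 [0.4918 0.2086 0.0941] [0.527  0.319  0.1025]
```

View pics/s7.png

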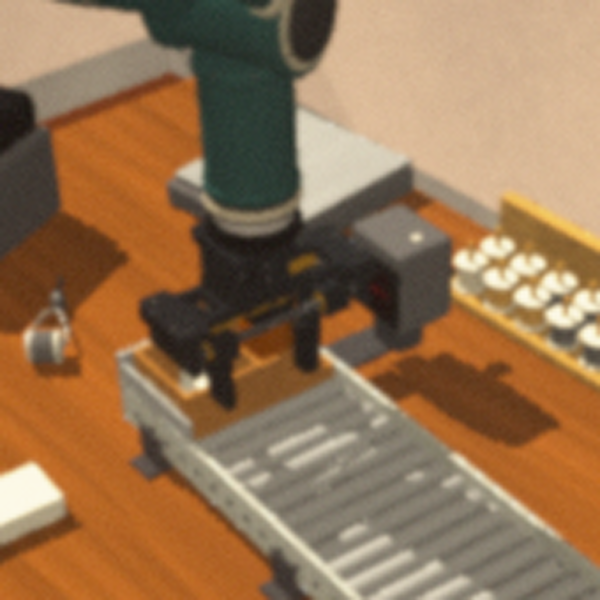

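The carton is against the stop, with 8 N on the fingers. Back off.

Call:
apply_moves(plan=[[[-0.004,0,0,0,0,0,0.07],[-0.015,0,0,0,0,0,0.07],[-0.04,0,0,0,0,0,0.07],[-0.08,0,0,0,0,0,0.07],[-0.12,0,-0.02,0,0,0,0.07],[-0.16,0,-0.06,0,0,0,0.07],[-0.21,0,-0.1,0,0,0,0.07],[-0.26,0,-0.12,0,0,0,0.07]]])

```text
t: 27.6
tool_pos: [0.5458, -0.0406, 0.3732]
ee_rot: [[0.068, 0.998, 0.008], [0.998, -0.068, -0.001], [-0.001, 0.008, -1.0]]
force: [0.3, -0.7, 0.2]
width: 0.0698
finger_force: 0.0
```

Call:
apply_moves(plan=[[[-0.06,0,0,0,0,0,0.07],[-0.12,0,0,0,0,0,0.07],[-0.18,0,0,0,0,0,0.07],[-0.22,0,0,0,0,0,0.07],[-0.22,0,0,0,0,0,0.07],[-0.22,0,0,0,0,0,0.07]]])

```text
t: 28.35
tool_pos: [0.5304, -0.2584, 0.3703]
ee_rot: [[0.069, 0.998, 0.004], [0.998, -0.069, -0.0], [0.0, 0.004, -1.0]]
force: [-0.5, 0.2, -0.3]
width: 0.07
finger_force: 0.0
```

Run:
```python
from h import *
st()
c=snap('side','side8');t=snap('top','top8')
for n,d in(('side',c),('top',t)):
    q=cloud(d).reshape(-1,3);ok=np.all(np.isfinite(q),1);col=d['frame'].reshape(-1,3)[ok].astype(int);q=q[ok]
    def r(lo,hi): return np.all((q>lo)&(q<hi),1)
    m=r([.55,.2,.124],[.65,.32,.145]);print(n,'lid',m.sum(),q[m].mean(0) if m.any() else 0,cv2.minAreaRect(q[m,:2].astype(np.float32)) if m.any() else 0)
    if m.sum()>20:
        A=np.c_[q[m,:2],np.ones(m.sum())];k=np.linalg.lstsq(A,q[m,2],rcond=None)[0];print('lid slope',k[:2])
    m=r([.46,.18,.092],[.66,.35,.103]);print(n,'carton',m.sum(),q[m].min(0),q[m].max(0),cv2.minAreaRect(q[m,:2].astype(np.float32)))
    w=(col.min(1)>150)&r([.47,.19,.06],[.57,.33,.10]);print('spools',w.sum(),q[w].mean(0),q[w].min(0),q[w].max(0))
    L=(col.min(1)>120)&r([.55,.2,.06],[.65,.33,.125]);print('label px',L.sum(),q[L].mean(0) if L.any() else 0)
    m=r([.47,.30,.078],[.66,.36,.091]);print('stop',m.sum(),q[m].min(0) if m.any() else 0)
```

```text
t 28.35 q [-0.4961  0.1273  1.8306  0.0019  1.1801 -0.4278] tcp [ 0.5304 -0.2584  0.3703] g [ 0.531  -0.2584  0.2233] F [-0.4704  0.2021 -0.321 ] w 0.07000397449117836 ff 0.0
[ 0.0689  0.9976  0.004   0.9976 -0.0689 -0.0002  0.0001  0.004  -1.    ]
side lid 151 [0.6008 0.2618 0.1312] ((0.6025112271308899, 0.26409491896629333), (0.051117751747369766, 0.04520421475172043), 50.53634262084961)
lid slope [0.0349 0.0405]
side carton 253 [0.4912 0.2221 0.0921] [0.6213 0.3227 0.1026] ((0.5584337711334229, 0.272220641374588), (0.09635239094495773, 0.12916260957717896), 85.3952407836914)
spools 132 [0.5234 0.2746 0.0796] [0.4807 0.1972 0.0604] [0.5673 0.3293 0.0959]
label px 42 [0.595  0.2863 0.0758]
stop 156 [0.4875 0.3001 0.0781]
top lid 294 [0.6048 0.2638 0.1336] ((0.6051667928695679, 0.2642715275287628), (0.0470597967505455, 0.04539133608341217), 44.64588165283203)
lid slope [0.0047 0.0226]
top carton 355 [0.4945 0.2237 0.092 ] [0.6559 0.328  0.1028] ((0.571949303150177, 0.27531343698501587), (0.09824545681476593, 0.16194462776184082), 85.79927062988281)
spools 263 [0.5294 0.2731 0.0836] [0.4823 0.1916 0.0606] [0.5696 0.3299 0.0931]
label px 119 [0.6036 0.2942 0.0823]
stop 282 [0.4921 0.3001 0.078 ]
```

```bash
python3 -c "
from cell import job_done
print(job_done())"
```

```text
the job is handed in; nothing more can be done
None
```

I handed the job in: the jar stands upright in the far cell, the carton is home against the stop, and both spools look to be in their cell. The label should face the scanner to within a few degrees, but it faces away from both cameras, so I worked that out from how it lay in the cradle.

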